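Clamp a freshly glued panel in the gluing jig

ROBOT

A 6-joint arm with a two-finger parallel gripper is mounted at the origin on a cart in front of the work surface, level with it; the furniture and walls round the work are solid. World frame = base frame: x ahead of the robot, y to its left, z up, the work surface at z = 0. Lengths are in mm, angles in rad, forces in N, time in s.
With the tool pointing down it reaches from about 400 to 925 mm from the base axis. Payload 12.5 kg.
Tool frame: the origin (TCP) lies between the finger pads; the fingertips stand 19 mm ahead of it and the grasp point (between the pads) is the TCP (env.nose_length is the distance from the TCP to the fingertips, in mm); z points along the fingers, y is the line along which they close (so a half turn about z gives the same grasp; the last joint's range is limited). The gripper opens to 95 mm and grips with 3 to 60 N. Pads are 20 mm wide; open, the fingers measure 119 mm over their backs; the gripper's body (75 mm by 180 mm) begins 59 mm behind the grasp point.
Start: joints at [-1.211, 0.491, 1.559, -0, 1.092, -0.106], TCP at [280.735, -558.42, 233.661] pointing down, gripper open.
Joint ranges: [-3.1, 3.1], [-0.84, 2.19], [0.05, 2.79], [-1.13, 4.28], [0.06, 2.93], [-2.69, 2.69]. Speed limits (rad/s): [2.22, 2.22, 2.79, 3.14, 3.14, 3.14].

INTERFACE

Orientations are given as [roll, pitch, yaw] about the fixed x, y, z axes, in that order (R = Rz(yaw) Ry(pitch) Rx(roll)).
In Python, from cell import env gives the robot as it stands. The module is installed in compiled form; this text tells all that it offers.
- The arm moves only by the tool drive_tool, never from a script. Its argument "rows" is a list that holds one entry, the list of rows, each a list of 7 numbers: the shift along the tool's x, y, z scaled (see below), then the turn, a rotation vector about the tool's x, y, z scaled (see below), then the opening, from 0 (shut) to 1 (fully open). In form: [[[tx, ty, tz, ax, ay, az, jaw], ...]]. A call has 1 to 5 rows; each row shifts and turns the commanded pose from where the row before left it, along the tool's axes as they then stand; what a row does not reach is not made up. The controller multiplies each number of a shift by 250 mm and each number of a turn by 180 degrees. A row lasts 1/8 s, in which the tool goes at most 62.5 mm and 10.7 degrees, less where a joint would pass 70% of its speed; a pose out of reach is approached as far as the arm can. A call with a number of a shift or a turn outside -1 to 1 is refused whole. A call with a gripper value outside its range is refused whole. The fingers move at their own pace and stop on an object; the grip force is fixed at half the most. Time passes only in rows, so rows that do not move let the fingers close. It gives the time, the measured TCP pose, the force, the opening and the grip force at its end, in the units of the state.
- env.state(): the state, without advancing time (a new reading comes with each control period).
- env.read_camera(name): name is "scene" or "top" or "wrist"; returns a dict with "color" (384x512x3 uint8, blue, green, red), "camera_matrix" (3x3 intrinsics, pixels), "pose" (4x4, takes a point from camera to world coordinates). Camera axes: x right, y up, looking along -z (the intrinsics and any distortion apply to the point x, -y, -z); pixel columns grow to the right and rows downward; lengths in mm; the calibration is good to about 2 mm. A picture is of the moment at which its call begins. There is no depth.
- env.job_done(): hands the job in; it is judged then, once.
Trained networks look in a picture, given as the dict that the camera call returned (one of the last four; its "shot" number tells which), for a name from the list of things; names that differ only in an ending like _2 or _b are one class to them, and where a whole thing is asked for, a point or a joint stands for the part that bears it (a point fixed in the world has none). Each returns a list of dicts, best first, with "score" (0 to 1); they miss things now and then, are a little off and sometimes report something else, mostly with a low value. They report only what shows in the picture. A call takes as long as a camera call. They do not tell look-alikes from the thing itself.
- env.search_frame(name, picture): "at" ([x, y, z] in mm, in the coordinates of the camera as it stood for that picture, good to about 4 mm: the middle of the surface that is visible of it).
- env.place_of(name, picture): "at" ([x, y, z] in mm, in the coordinates of the camera as it stood for that picture, good to about 4 mm: a listed point, or the origin of a listed thing).
The state is a dict: "t": time; "joints": joint angles; "qvel": joint speeds; "tau": joint torques, N m; "eef_pos": TCP position; "tcp_rot": TCP orientation; "ft_force": force on the tool from outside, world axes, zero at the start; "moment": the same for the moment, N m; "opening": opening from 0.0 (shut) to 1.0 (fully open); "grip_force": force on a finger pad.
Only numpy, scipy, OpenCV 4.12 (cv2) and the standard library are available. Lean on these libraries where they do the work, as an engineer would, in place of code of your own. Each camera call takes 0.05 s, during which the arm holds its last target. There are 200 camera calls.

TASK

Stand the freshly glued wooden panel in the slot of the gluing jig, lowered straight down until it sits fully on the slot's floor, and let it go. Then work the clamp by its trigger only: squeeze the trigger towards the pistol grip again and again until the jaw's spring pad presses the panel and is pushed about half way in, never fully in, and finish still holding the trigger squeezed while the glue grabs. Leave the other things on the desk where they are.

Things in the scene. Friction and masses are not known exactly. Their poses are not given: they have to be found in the camera images.
- panel: Loose wooden panel glued from two boards, light and darker, 100 mm long (its x), 18 mm thick (its y), 64 mm high (its z), about 0.12 kg. It stands on its long edge on the desk; origin at the centre of its underside. Either way round fits.
- jig: Gluing jig fixed to the desk: plywood board 150 x 215 x 10 mm with a slot and a one-hand ratchet bar clamp. Origin on the desk under the slot's centre; slot along x, clamp bar along y. The jaw closes towards -y onto the wooden anvil; trigger and pistol grip stick out towards -x. Black housing: y 99 to 155, x -60 to 20 mm, up to z 50 mm.
- slot (a point): Centre of the slot's floor (jig x 0, y 0, z 10 mm); the panel's origin comes here. Slot 104 mm long in x, 21 mm wide in y, between the anvil (-y), two end stops and, on +y, a lip at each end (|x| over 40 mm); all up to z 46 mm, anvil and lips slanted at the top as lead-in. The seated panel stands 28 mm above them: grip only its top 24 mm, fingers closing along y.
- trigger_face (a point): Middle of the front (-y) face of the grey trigger paddle, where one finger presses, 37 mm above the desk. Paddle: 30 mm wide in x, 8 mm thick in y, z 12 to 62 mm. At rest this face is at x -110, y 111 mm of the jig; squeezing moves it 19 mm towards +y.
- handle_face (a point): Middle of the rear (+y) face of the fixed black pistol grip, jig x -111, y 153, z 37 mm; 30 mm wide in x, 12 mm thick, z 12 to 62 mm, bare desk below. Trigger front to grip rear: 42 mm at rest, 23 mm squeezed. Only the trigger moves: keep the gripper's centre 11 mm in front (-y) of this face, so both fingers meet the squeezed pair; opening 64 mm or more then frees the trigger.
- trigger: The grey trigger lever with its paddle (see trigger_face); origin on the trigger's pivot at jig x -46, y 125 mm, at desk level.
- trigger_hinge (a joint): Trigger hinge, upright axis: 0 at rest, 0.30 rad fully squeezed (stop). A spring returns it; squeezing takes 2 to 13 N at the paddle. Its pawl catches saw teeth of 6 mm pitch on the bar: a full squeeze drives the bar 6 mm (the first one 2 to 8); let it return below 0.03 and it slips back over the teeth while the bar stays.
- bar_slide (a joint): How far the bar with head and pad has been driven towards the anvil, m, 0 to 0.055; starts between 0 and 0.012. A drag of 10 N holds it when the trigger is let go. Drive it by the trigger, never by pushing it.
- pad_slide (a joint): How far the spring pad is pushed back into the jaw's head, m: 0 free, 0.016 fully in; 0.8 N per mm. It touches a panel standing mid-slot when joint bar_slide is near 0.027; the panel may then slide 1.5 mm to the anvil before the pad yields.
- pad: Spring pad with a rubber face, 50 mm wide in x and 30 mm high (z 15 to 45 mm), that presses the panel. Origin as the jig's when bar_slide is 0.
- pad_face (a point): Centre of the pad's pressing face, 30 mm above the desk, at y 36 mm of the jig when bar_slide is 0.
- jaw: The sliding steel bar (14 x 140 mm, at z 30 mm, toothed) with its dark head plate and spring pad. Origin as the jig's when bar_slide is 0.
- glue: Bystander: upright glue stick, 26 mm across, 89 mm high; origin at its underside.
- spool: Bystander: blue thread spool, 32 mm across, 40 mm high; origin at its underside.
- cone: Bystander: dark blue thread cone, 57 mm across, 112 mm high; origin at its underside.
- rolled_tape: Bystander: yellow rolled-up tape measure, 50 mm across, 16 mm high; origin at its underside.
Not all that is in view belongs to the job. Several things have the shape of the panel; the one meant has the colours described above.

How it is judged:
By the outcome, as a careful person would: the job done as asked, in the order asked, and still so for the second after the job is handed in, while the arm keeps its last pose, push and grip.
It also fails if it takes over 61 s, if anything falls off the work surface, if the arm or the gripper's body presses on something with over 40 N, if the wrist force passes 120 N, or if a joint passes its speed limit or range.

## Working session

There is one attempt and no reset: what is moved stays moved. The work goes in short steps, Python scripts to look and compute and a tool call to move; the robot and the scene stay as the last step left them, time stands still between calls to the robot, and variables do not carry over. Pictures are saved under pics/ and viewed, at most 10 in all, crops included, and the job is handed in when it is done.

Besides the shell and the picture viewer there is one more tool, called by a JSON object that holds its "method" and its "body". drive_tool: Moves the arm, as the interface text tells. Its arguments: {"type":"object","properties":{"rows":{"type":"array","items":{"type":"array","items":{"type":"array","items":{"type":"number","minimum":-1,"maximum":1}}}}},"required":["rows"]}

```bash
mkdir -p pics
cat > h.py <<'E'
import numpy as np, cv2
from cell import env
def w(pic,at): return (pic["pose"]@np.r_[at,1])[:3]
def px(pic,p):
    c=np.linalg.inv(pic["pose"])@np.r_[p,1]; k=pic["camera_matrix"]@np.array([c[0],-c[1],-c[2]]); return (k[:2]/k[2]).round().astype(int)
def ray(pic,u,v,z):
    d=np.linalg.inv(pic["camera_matrix"])@np.array([u,v,1.]); d=pic["pose"][:3,:3]@np.array([d[0],-d[1],-d[2]]); o=pic["pose"][:3,3]
    return o+d*(z-o[2])/d[2]
E
python3 - <<'E'
from h import *
ims=[]
for n in ["scene","top"]:
    p=env.read_camera(n); ims.append(p["color"]); print(n,p["pose"][:3,3].round(), [k for k in p])
    for t in ["panel","slot","jig","trigger_face","handle_face","trigger","pad_face","glue","spool","cone","rolled_tape"]:
        for r in env.place_of(t,p)[:4]:
            q=w(p,r["at"]); print(n,t,round(r["score"],2),q.round(),px(p,q))
cv2.imwrite("pics/a.png",ims[0]);cv2.imwrite("pics/b.png",ims[1])
s=env.state();print(s["t"],s["eef_pos"],s["tcp_rot"])
E
```

```text
scene [ 91. 595. 785.] ['color', 'camera_matrix', 'pose', 'shot']
scene panel 0.77 [ 540. -363.    4.] [286 159]
scene panel 0.59 [ 489. -245.    1.] [283 189]
scene slot 0.85 [ 617. -138.   13.] [220 195]
scene jig 0.83 [ 612. -140.   -0.] [222 199]
scene jig 0.47 [ 611. -147.    3.] [224 197]
scene jig 0.43 [ 682. -337.    1.] [238 151]
scene trigger_face 0.74 [ 538. -362.    4.] [286 160]
scene trigger_face 0.72 [ 616. -145.   -1.] [222 197]
scene trigger_face 0.71 [512. -19.  37.] [230 231]
scene handle_face 0.74 [515.  26.  37.] [219 244]
scene trigger 0.7 [577. -14.  -1.] [207 235]
scene pad_face 0.62 [ 615. -107.   32.] [214 196]
scene glue 0.56 [ 681. -339.    2.] [239 151]
scene spool 0.6 [ 362. -177.    0.] [318 221]
scene spool 0.45 [511. -14.  34.] [229 234]
scene cone 0.75 [ 698. -260.    3.] [219 163]
scene rolled_tape 0.69 [ 376. -272.    3.] [328 196]
top [ 414. -162.  912.] ['color', 'camera_matrix', 'pose', 'shot']
top panel 0.62 [ 494. -242.    1.] [292 206]
top panel 0.56 [ 538. -358.    0.] [338 189]
top panel 0.16 [ 376. -275.   -0.] [305 254]
top slot 0.93 [ 617. -140.   11.] [252 157]
top jig 0.74 [ 617. -134.    4.] [250 158]
top trigger_face 0.54 [510. -17.  38.] [201 197]
top handle_face 0.92 [514.  23.  34.] [185 196]
top trigger 0.51 [581.  -9.  -3.] [201 172]
top pad_face 0.67 [ 615. -108.   27.] [239 156]
top glue 0.58 [ 682. -341.   -0.] [330 134]
top glue 0.58 [ 373. -276.   -1.] [306 255]
top spool 0.52 [ 364. -175.   -4.] [265 258]
top cone 0.7 [ 698. -257.    0.] [298 127]
top rolled_tape 0.7 [ 615. -108.   30.] [239 156]
top rolled_tape 0.47 [ 542. -362.   -3.] [339 188]
1.2 [ 280.74359439 -558.42141547  233.65454189] [3.14151116e+00 2.38232880e-05 4.65800305e-01]
```

View pics/a.png

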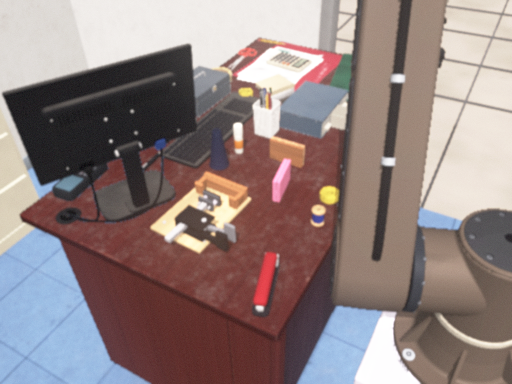

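View pics/b.png

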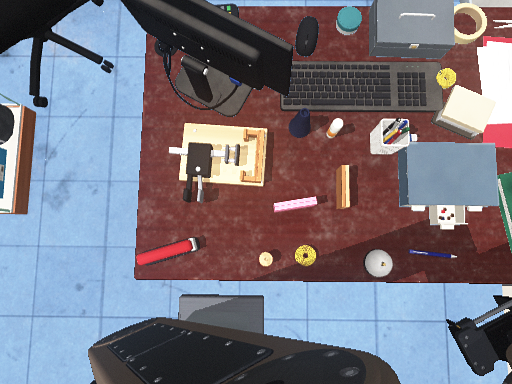

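Candidates for the panel in the top view are the two-tone wooden block at about (343,187), the pink block at about (295,204), and the small box on the keyboard side at (465,110). The brown wooden block has light and darker boards, so it fits. I'll confirm it in an enlarged crop.

Run:
```python
from h import *
p=env.read_camera("top"); c=p["color"]
cv2.imwrite("pics/c.png",np.hstack([cv2.resize(c[150:220,265:365],(400,280),interpolation=3),cv2.resize(c[110:215,165:275],(400,382),interpolation=3)[:280]]) )
q=env.read_camera("wrist"); s=env.state()
from scipy.spatial.transform import Rotation as R
T=np.eye(4);T[:3,:3]=R.from_euler("xyz",s["tcp_rot"]).as_matrix();T[:3,3]=s["eef_pos"]
print((np.linalg.inv(T)@q["pose"]).round(3)); print(q["camera_matrix"])
for u,v in [(349,166),(348,207),(341,166),(341,207)]: print(ray(p,u,v,64).round())
```

```text
[[ 0.00000e+00  9.58000e-01  2.85000e-01  8.08230e+01]
 [ 1.00000e+00 -0.00000e+00  0.00000e+00 -5.37000e-01]
 [ 1.00000e-03  2.85000e-01 -9.58000e-01 -1.51959e+02]
 [ 0.00000e+00  0.00000e+00  0.00000e+00  1.00000e+00]]
[[289.71296829   0.         250.65113705]
 [  0.         289.71296829 196.22961178]
 [  0.           0.           1.        ]]
[ 585. -371.   64.]
[ 488. -367.   64.]
[ 585. -352.   64.]
[ 488. -351.   64.]
```

View pics/c.png

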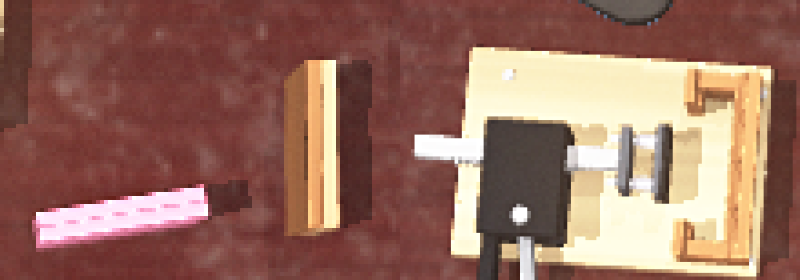

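The crop confirms it: the two-tone wooden panel at top-view (345,187) has a light board and a darker board. The other block is pink. The jig, with its slot on the right, is also visible.

{"method": "drive_tool", "body": {"rows": [[[0,0,0,0,0,0.05,1],[0,0,0,0,0,0.05,1],[0,0,0,0,0,0.048,1],[0.17,-0.132,0,0,0,0,1],[0.17,-0.132,0,0,0,0,1]]]}}

```text
t: 1.92
eef_pos: [366.3, -491.8, 233.6]
tcp_rot: [3.141, -0.0, -0.001]
ft_force: [0.0, -0.1, 0.9]
opening: 0.999
grip_force: 0.0
```

{"method": "drive_tool", "body": {"rows": [[[0.17,-0.132,0,0,0,0,1],[0.17,-0.132,0,0,0,0,1],[0.17,-0.132,0.0,0,0,0,1],[0.17,-0.132,0.0,0,0,0,1],[0,0,0,0,0,0,1]]]}}

```text
t: 2.55
eef_pos: [537.9, -357.7, 233.4]
tcp_rot: [-3.141, -0.0, 0.005]
ft_force: [-0.2, -0.3, 0.1]
opening: 1.001
grip_force: 0.0
```

Run:
```python
from h import *
p=env.read_camera("wrist"); s=env.state(); print(s["t"],s["eef_pos"],s["tcp_rot"],s["joints"])
for r in env.place_of("panel",p)[:3]:
    q=w(p,r["at"]); print(r["score"],q.round(1),px(p,q))
c=cv2.resize(p["color"],(768,576),interpolation=3)
cv2.imwrite("pics/d.png",c)
```

```text
2.6 [ 536.54162208 -359.01077687  233.42647612] [-3.14158996e+00  1.89213794e-04  3.53974509e-03] [-6.91910116e-01  5.20899176e-01  1.50503244e+00 -1.32664877e-04
  1.11580803e+00  8.75404774e-01]
0.95 [ 494.9 -245.3   -1.9] [171 201]
0.77 [ 540.4 -365.4    2.2] [257 170]
0.35 [ 6.220e+02 -1.376e+02 -6.000e-01] [ 79 106]
```

View pics/d.png

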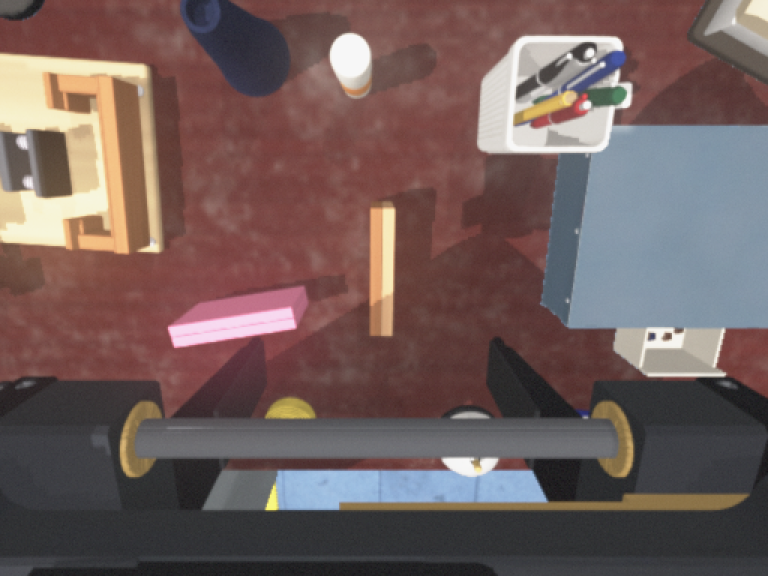

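The wrist view (768-wide picture) shows the panel's top face at columns 371–394 and rows 203–335. The pink block is to its left, and the jig's slot is at the far left, around (110,165).

Run:
```python
from h import *
p=env.read_camera("wrist"); t=env.read_camera("top")
for z in (64,):
  for u,v in [(371,203),(394,203),(370,335),(393,335),(152,66),(162,250),(118,250),(99,74)]: print(u,v,ray(p,u/1.5,v/1.5,z if 300<u else (10 if u>150 else 46)).round(1))
print("box left edge z100",ray(p,545/1.5,310/1.5,100),ray(p,590/1.5,130/1.5,100))
# triangulate panel top centre from wrist & top
def line(c,u,v):
    a=ray(c,u,v,0);b=c["pose"][:3,3];d=(a-b)/np.linalg.norm(a-b);return b,d
for (a,b) in [((370.7/1.5,203/1.5),(341,166)),((393/1.5,335/1.5),(349,207))]:
    pass
A=line(p,382/1.5,269/1.5)
u,v=(265+322*.25,150+145*.25)
B=line(t,u,v)
M=np.zeros((3,3));y=np.zeros(3)
for o,d in (A,B):
    P=np.eye(3)-np.outer(d,d);M+=P;y+=P@o
print("panel top centre",np.linalg.solve(M,y))
```

```text
371 203 [ 589.6 -355.5   64. ]
394 203 [ 589.6 -372.3   64. ]
370 335 [ 486.6 -354.6   64. ]
393 335 [ 486.7 -372.9   64. ]
152 66 [ 689.6 -184.4   10. ]
162 250 [ 544.3 -172.    10. ]
118 250 [ 551.1 -155.1   46. ]
99 74 [ 677.4 -162.9   46. ]
box left edge z100 [ 520.02329595 -476.40741174  100.        ] [ 636.97923034 -490.8659093   100.        ]
panel top centre [ 538.16651348 -364.05810807   54.7078129 ]
```

{"method": "drive_tool", "body": {"rows": [[[0.005,0.02,0.2,0,0,0,1],[0,0,0.2,0,0,0,1],[0,0,0.2,0,0,0,1],[0,0,0.06,0,0,0,1],[0,0,0,0,0,0,1]]]}}

```text
t: 3.38
eef_pos: [536.5, -365.9, 68.8]
tcp_rot: [-3.141, 0.0, -0.0]
ft_force: [-0.3, -0.2, 0.9]
opening: 0.997
grip_force: 0.0
```

Run:
```python
from h import *
p=env.read_camera("wrist"); s=env.state(); print(s["t"],s["eef_pos"],s["tcp_rot"],s["ft_force"])
cv2.imwrite("pics/e.png",p["color"])
```

```text
3.425 [ 537.03181604 -366.1224984    69.98617641] [ 3.14052644e+00 -1.15029591e-03  1.12563937e-04] [ 0.507446   -0.04245368  1.00286442]
```

View pics/e.png

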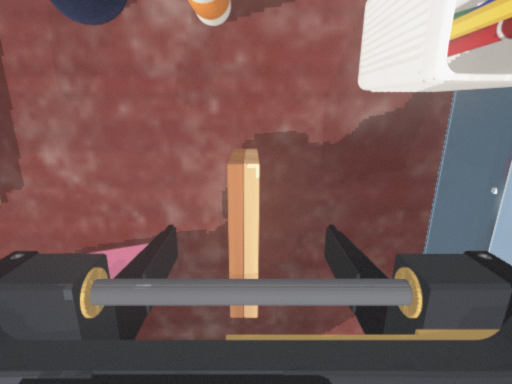

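The panel's top face runs down the middle between the open fingers, at columns 229–259 and rows 163–317. It sits about 3.5 mm to +y and 2.5 mm to +x of the TCP, so I'll correct for that and grip.

{"method": "drive_tool", "body": {"rows": [[[0.01,-0.014,0.044,0,0,0,1],[0,0,0,0,0,0,1],[0,0,0,0,0,0,0.1],[0,0,0,0,0,0,0.1],[0,0,0,0,0,0,0]]]}}

```text
t: 4.05
eef_pos: [539.3, -361.8, 57.8]
tcp_rot: [3.141, -0.0, 0.001]
ft_force: [0.2, -0.0, 0.5]
opening: 0.74
grip_force: 0.0
```

{"method": "drive_tool", "body": {"rows": [[[0,0,0,0,0,0,0],[0,0,0,0,0,0,0],[0,0,0,0,0,0,0]]]}}

```text
t: 4.42
eef_pos: [539.3, -361.7, 57.6]
tcp_rot: [3.142, 0.0, 0.001]
ft_force: [0.2, 0.3, 0.6]
opening: 0.424
grip_force: 0.0
```

{"method": "drive_tool", "body": {"rows": [[[0,0,0,0,0,0,0],[0,0,0,0,0,0,0],[0,0,0,0,0,0,0],[0,0,0,0,0,0,0],[0,0,0,0,0,0,0]]]}}

```text
t: 5.05
eef_pos: [539.3, -361.7, 57.6]
tcp_rot: [3.142, 0.0, 0.001]
ft_force: [-0.1, -0.3, -0.7]
opening: 0.187
grip_force: 30.0
```

{"method": "drive_tool", "body": {"rows": [[[0,0,-0.1,0,0,0,0],[0,0,-0.2,0,0,0,0],[0,0,-0.2,0,0,0,0],[0.0,0,0,0,0,0,0]]]}}

```text
t: 5.55
eef_pos: [540.4, -362.5, 186.6]
tcp_rot: [3.137, -0.005, 0.001]
ft_force: [0.2, -0.6, -1.3]
opening: 0.189
grip_force: 30.0
```

{"method": "drive_tool", "body": {"rows": [[[0,-0.216,0,0,0,0,0],[0,-0.216,0,0,0,0,0],[0,-0.216,0,0,0,0,0],[0,0,0,0,0,0,0],[0,0,0,0,0,0,0]]]}}

```text
t: 6.18
eef_pos: [539.2, -199.8, 182.0]
tcp_rot: [-3.142, 0.001, 0.001]
ft_force: [0.0, 0.4, -1.2]
opening: 0.187
grip_force: 30.0
```

```bash
cat > look.py <<'E'
from h import *
import sys
p=env.read_camera("wrist"); s=env.state(); print(round(s["t"],2),s["eef_pos"].round(1) if hasattr(s["eef_pos"],"round") else s["eef_pos"],np.round(s["tcp_rot"],4),s["opening"])
for n in ["slot","pad_face","trigger_face","handle_face","jig","trigger","panel"]:
    for r in env.place_of(n,p)[:2]:
        q=w(p,r["at"]); print(n,round(r["score"],2),q.round(1),px(p,q))
import pickle; pickle.dump(p,open(sys.argv[1]+".pkl","wb"))
cv2.imwrite("pics/%s.png"%sys.argv[1],cv2.resize(p["color"],(768,576),interpolation=3))
E
python3 look.py f
```

```text
6.22 [ 539.1 -200.4  182. ] [-3.1416e+00  6.0000e-04  4.0000e-04] 0.18576037993281921
slot 0.58 [514.5  23.9  38.5] [ 44 211]
pad_face 0.86 [ 616.7 -102.7   29.4] [155 113]
trigger_face 0.82 [514.3 -17.4  38.3] [ 83 211]
handle_face 0.66 [515.5  25.   36.2] [ 45 209]
jig 0.87 [ 6.196e+02 -1.402e+02  1.000e-01] [197 110]
jig 0.72 [ 539.5 -201.8  125. ] [254 219]
panel 0.88 [ 495.  -246.    -1.3] [289 215]
panel 0.64 [ 542.3 -201.3  126.9] [253 216]
```

View pics/f.png

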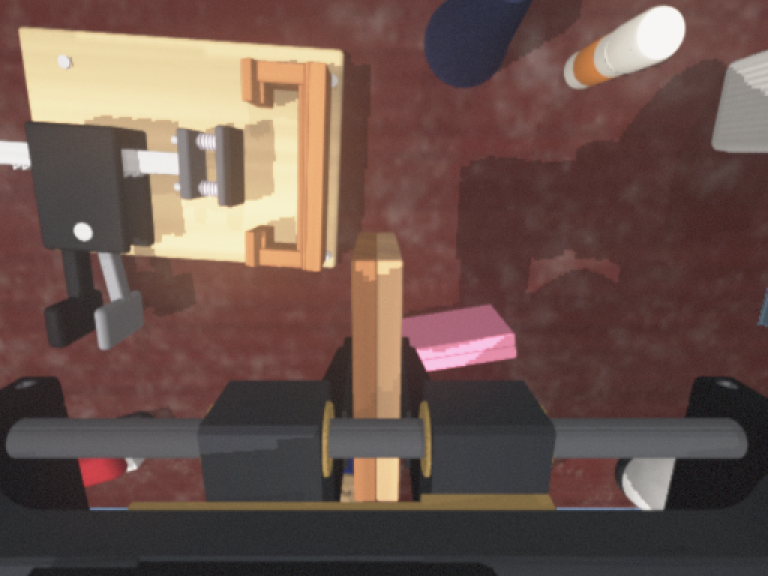

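The view shows the board at (20–343, 28–268), the slot between the anvil at (313,165) and the lips at (258,80) and (255,248), the pad at (230,165), and the trigger and grip at (120,320) and (72,320).

Run:
```python
from h import *
import pickle
p=pickle.load(open("f.pkl","rb"))
f=lambda u,v,z: ray(p,u/1.5,v/1.5,z)[:2]
for n,u,v,z in [("b1",342,50,10),("b2",333,267,10),("b3",20,28,10),("anvO1",327,64,46),("anvO2",321,270,46),("anvI1",304,64,46),("anvI2",299,270,46),("lipout+",243,58,46),("lipout-",247,266,46),("lipin+",254,105,46),("stop+ top inner edge at lip",300,62,46),("stop+ inner",290,85,46),("stop- inner",275,243,46),("stop- outer",280,268,46)]:
    print(n,f(u,v,z).round(1))
d=f(342,50,10)-f(333,267,10);print("yaw",np.degrees(np.arctan2(d[1],d[0])),np.linalg.norm(d))
d=f(20,28,10)-f(342,50,10);print("yaw",np.degrees(np.arctan2(d[1],d[0]))-90,np.linalg.norm(d))
cv2.imwrite("pics/g.png",cv2.resize(p["color"][25:190,150:240],(409,750)[:2] if 0 else (327,600),interpolation=cv2.INTER_CUBIC))
```

```text
b1 [ 692.9 -176.3]
b2 [ 544.8 -166.4]
b3 [705.5  35.2]
anvO1 [ 677.3 -169.8]
anvO2 [ 551.  -161.8]
anvI1 [ 677.3 -156. ]
anvI2 [ 551.  -146.8]
lipout+ [ 680.4 -119.9]
lipout- [ 553.7 -111.7]
lipin+ [ 654.6 -124.4]
stop+ top inner edge at lip [ 678.3 -153.7]
stop+ inner [ 665.8 -147.1]
stop- inner [ 569.5 -131.7]
stop- outer [ 552.4 -134. ]
yaw -3.856619092047801 148.4198764869368
yaw -3.425637229538424 211.9193713016819
```

View pics/g.png

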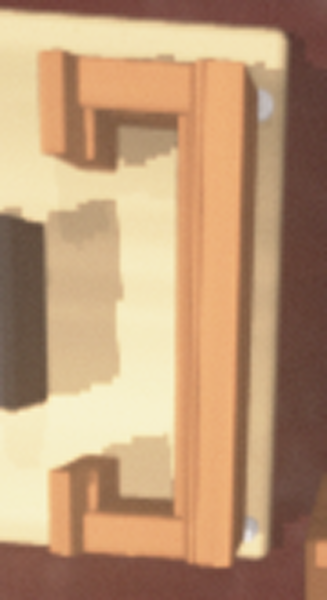

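The crop shows the slot clearly: the end stops' top inner edges at crop rows 107 and 515, and the lips' floor edge at column about 115.

Run:
```python
from h import *
import pickle
p=pickle.load(open("f.pkl","rb"))
f=lambda u,v,z: ray(p,150+u/3.633,25+v/3.636,z)
th=np.radians(-3.7);c,s=np.cos(th),np.sin(th);o=np.array([619,-139])
J=lambda q:(np.array([[c,s],[-s,c]])@(q[:2]-o)).round(1)
for n,a in {"stop+top":(140,107,46),"stop-top":(140,515,46),"stop+floor":(140,125,10),"stop-floor":(140,498,10),"lip+floor":(115,165,10),"lip-floor":(116,460,10),"anv lower slant z36":(176,300,36),"anv lower slant z40":(176,300,40),"anvflat in":(198,300,46),"anvflat out":(243,300,46),"lipflat in":(80,100,46),"lip- flat in":(84,500,46),"lip out":(40,100,46),"board edge":(280,300,10)}.items():
    q=f(*a);print(n,q.round(1),"jig",J(q))
for n,q in {"trig":(514.3,-17.4),"hand":(515.5,25),"pad":(616.7,-102.7)}.items(): print(n,J(np.array(q)))
```

```text
stop+top [ 667.7 -142.8   46. ] jig [48.8 -0.7]
stop-top [ 564.8 -136.6   46. ] jig [-54.2  -1.1]
stop+floor [ 669.  -135.5   10. ] jig [49.7  6.7]
stop-floor [ 563.3 -129.1   10. ] jig [-56.3   6.2]
lip+floor [ 658.6 -127.8   10. ] jig [38.8 13.8]
lip-floor [ 575.  -122.5   10. ] jig [-45.   13.7]
anv lower slant z36 [ 621.8 -147.7   36. ] jig [ 3.4 -8.5]
anv lower slant z40 [ 621.8 -148.4   40. ] jig [ 3.4 -9.2]
anvflat in [ 621.7 -155.2   46. ] jig [  3.8 -16. ]
anvflat out [ 621.8 -167.    46. ] jig [  4.6 -27.8]
lipflat in [ 669.2 -128.    46. ] jig [49.4 14.2]
lip- flat in [ 569.  -121.4   46. ] jig [-51.1  14.3]
lip out [ 669.2 -118.    46. ] jig [48.8 24.2]
board edge [ 622.  -173.9   10. ] jig [  5.3 -34.6]
trig [-112.3  114.6]
hand [-113.9  157. ]
pad [-4.6 36.1]
```

{"method": "drive_tool", "body": {"rows": [[[0,-0.122,0,0,0,0.0206,0],[0,-0.122,0,0,0,0,0],[0,0,0,0,0,0,0],[0,0,0,0,0,0,0]]]}}

```text
t: 7.08
eef_pos: [541.2, -139.3, 182.7]
tcp_rot: [3.141, -0.0, -0.064]
ft_force: [-1.0, -0.3, -0.8]
opening: 0.191
grip_force: 30.0
```

```bash
python3 look.py k
python3 - <<'E'
from h import *
import pickle
p=pickle.load(open("k.pkl","rb"));print(p["pose"][:3,3])
c=p["color"]; u,v=px(p,[617,-137,30]);print(u,v)
a=c[v-75:v+75,u-100:u+100];print(u-100,v-75)
cv2.imwrite("pics/k2.png",cv2.resize(a,(800,600),interpolation=cv2.INTER_CUBIC))
E
```

```text
7.12 [ 541.2 -139.5  182.7] [ 3.1413e+00 -3.0000e-04 -6.4300e-02] 0.18534048853715218
slot 0.56 [ 613.1 -141.8   11.9] [249 118]
pad_face 0.62 [ 619.2 -102.5   28.4] [210 115]
pad_face 0.33 [ 614.4 -139.9   15.1] [247 117]
trigger_face 0.95 [513.9 -20.6  35.3] [146 219]
handle_face 0.91 [514.7  25.4  38.9] [103 222]
jig 0.66 [ 616.2 -137.     2.7] [245 115]
jig 0.25 [ 699.2 -260.3    0.7] [360  23]
panel 0.92 [ 542.8 -140.1  125.5] [252 217]
panel 0.56 [ 499.8 -245.9   -3. ] [340 208]
[ 621.59943906 -143.87105521  334.69717746]
244 115
144 40
```

View pics/k2.png

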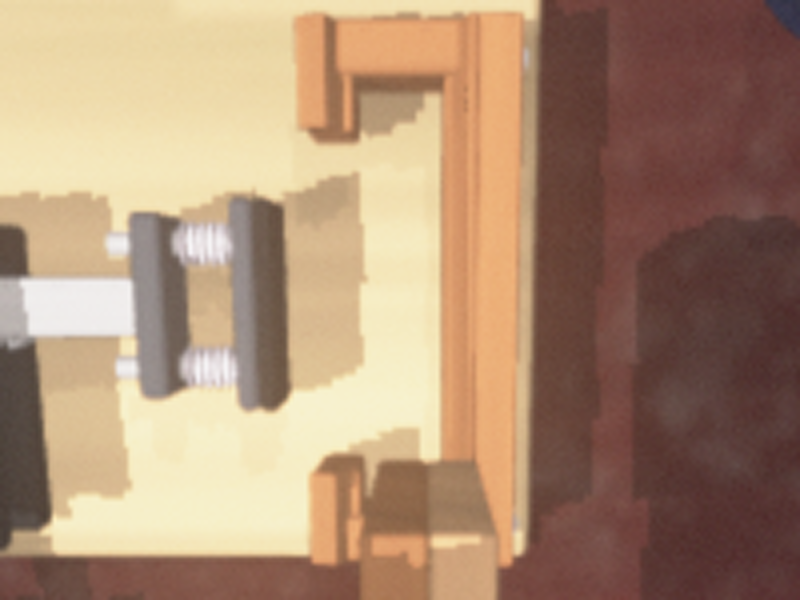

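Run:
```python
from h import *
import pickle
p=pickle.load(open("k.pkl","rb"))
f=lambda u,v,z: ray(p,144+u/4,40+v/4,z)
th=np.radians(-3.7);c,s=np.cos(th),np.sin(th);o=np.array([616.5,-138])
J=lambda q:(np.array([[c,s],[-s,c]])@(q[:2]-o)).round(1)
for n,a in {"lipfloor":(357,125,10),"anvfloor":(443,125,10),"lipwall top z36":(345,100,36),"lipwall top z40":(345,100,40),"lipflat in":(333,100,46),"lipflat out":(298,80,46),"anv slant":(465,125,40),"anvflat in":(478,125,46),"anvflat out":(522,125,46),"boardedge":(540,125,10),"stop+top":(400,75,46),"stop+floor":(400,90,10),"-lip inner x end top":(338,468,46),"+lip inner end top":(315,128,46),"padface z45":(270,300,45),"padface z15":(287,300,15),"pad x+ z45":(240,197,45),"pad x- z45":(250,405,45)}.items():
    q=f(*a);print(n,q.round(1),"jig",J(q))
for n,q in {"trig":(513.9,-20.6),"hand":(514.7,25.4),"trig1":(514.3,-17.4),"hand1":(515.5,25)}.items(): print(n,J(np.array(q)))
# held panel ends at z=188
```

```text
lipfloor [ 661.1 -128.3   10. ] jig [43.9 12.6]
anvfloor [ 659.7 -150.5   10. ] jig [43.9 -9.7]
lipwall top z36 [ 663.6 -127.1   36. ] jig [46.3 13.9]
lipwall top z40 [ 663.  -127.4   40. ] jig [45.7 13.6]
lipflat in [ 662.4 -125.    46. ] jig [44.9 16. ]
lipflat out [ 667.  -117.4   46. ] jig [49.1 23.9]
anv slant [ 655.8 -155.1   40. ] jig [ 40.4 -14.5]
anvflat in [ 655.  -157.8   46. ] jig [ 39.7 -17.3]
anvflat out [ 654.3 -167.9   46. ] jig [ 39.7 -27.4]
boardedge [ 658.1 -175.6   10. ] jig [ 43.9 -34.8]
stop+top [ 666.6 -140.6   46. ] jig [50.2  0.6]
stop+floor [ 668.7 -140.    10. ] jig [52.2  1.4]
-lip inner x end top [ 578.  -118.9   46. ] jig [-39.6  16.6]
+lip inner end top [ 656.7 -120.3   46. ] jig [39.  20.3]
padface z45 [ 619.4 -105.9   45. ] jig [ 0.8 32.2]
padface z15 [ 618.8 -106.5   15. ] jig [ 0.3 31.6]
pad x+ z45 [ 643.  -101.3   45. ] jig [24.1 38.4]
pad x- z45 [594.8 -98.4  45. ] jig [-24.2  38.1]
trig [-110.   110.5]
hand [-112.1  156.5]
trig1 [-109.8  113.8]
hand1 [-111.3  156.1]
```

Run:
```python
from h import *
t=env.read_camera("top");s=env.read_camera("scene")
def tri(a,b):
    M=np.zeros((3,3));y=np.zeros(3)
    for c,(u,v) in ((s,a),(t,b)):
        o=c["pose"][:3,3];d=ray(c,u,v,0)-o;d/=np.linalg.norm(d);P=np.eye(3)-np.outer(d,d);M+=P;y+=P@o
    x=np.linalg.solve(M,y);return x.round(),px(s,x),px(t,x)
print(tri((197,128),(288,93)),tri((192,47),(288,93)),tri((197,128),(292,62)))
st=env.state();print(st["eef_pos"],st["tcp_rot"],st["t"])
```

```text
(array([ 734., -222.,  133.]), array([196, 128]), array([288,  94])) (array([ 664., -192.,  368.]), array([204,  50]), array([281,  78])) (array([ 782., -241.,  122.]), array([186, 123]), array([296,  76]))
[ 541.07771933 -138.92326574  182.60654857] [ 3.14148571e+00 -1.14170778e-05 -6.40338149e-02] 7.575
```

{"method": "drive_tool", "body": {"rows": [[[0.1,-0.014,0,0,0,0,0],[0.1,-0.014,0,0,0,0,0],[0,0,0,0,0,0,0]]]}}

```text
t: 7.95
eef_pos: [592.4, -134.9, 182.3]
tcp_rot: [3.141, -0.0, -0.063]
ft_force: [0.6, 0.8, -1.2]
opening: 0.187
grip_force: 30.0
```

{"method": "drive_tool", "body": {"rows": [[[0.097,0.0034,0,0,0,0,0],[0,0,0.15,0,0,0,0],[0,0,0.13,0,0,0,0],[0,0,0,0,0,0,0],[0,0,0,0,0,0,0]]]}}

```text
t: 8.57
eef_pos: [615.8, -137.6, 113.9]
tcp_rot: [3.141, -0.001, -0.064]
ft_force: [0.4, 0.5, -0.5]
opening: 0.191
grip_force: 30.0
```

```bash
python3 look.py m | head -3
```

```text
8.62 [ 616.  -137.6  114.2] [ 3.141e+00 -2.000e-03 -6.390e-02] 0.18686007134048996
pad_face 0.59 [ 618.5 -103.6   27.5] [212 206]
trigger_face 0.66 [516.2 -17.7  39.9] [130 320]
```

View pics/m.png

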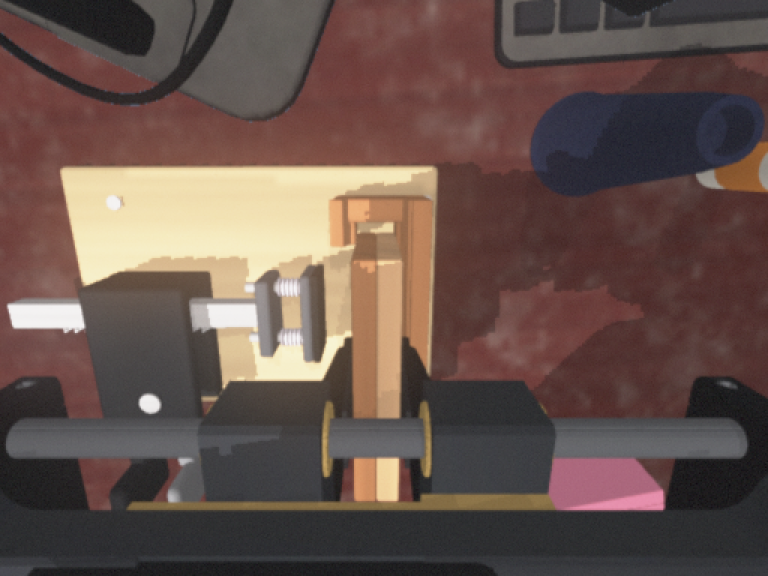

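The held panel is above the slot. The far end stop shows at (378,208) and the panel's far bottom edge at about (378,235). I'll read these edges numerically.

Run:
```python
from h import *
import pickle
p=pickle.load(open("m.pkl","rb"));c=p["color"].astype(int)
for v in range(126,180): print(v,c[v,242:246].mean(0).astype(int),c[v,256:260].mean(0).astype(int))
print("row142-150 cols")
for v in (140,149,154): print(v,[(u,int(c[v-1:v+2,u].mean())) for u in range(216,294,1)])
```

```text
126 [126 162 191] [125 158 189]
127 [125 161 191] [124 159 189]
128 [124 159 189] [124 160 188]
129 [118 151 181] [115 148 177]
130 [ 94 123 156] [ 92 121 153]
131 [ 76 104 143] [ 75 102 139]
132 [ 87 119 168] [ 77 106 148]
133 [105 148 213] [ 89 123 173]
134 [116 167 230] [ 92 129 183]
135 [122 175 235] [ 92 130 185]
136 [122 175 235] [ 93 129 184]
137 [122 176 236] [ 94 132 187]
138 [122 175 235] [ 93 132 187]
139 [121 174 235] [ 94 132 187]
140 [116 167 229] [ 94 132 188]
141 [107 150 210] [ 94 132 187]
142 [107 151 211] [ 93 132 186]
143 [114 162 225] [ 92 131 186]
144 [119 172 233] [ 92 130 183]
145 [116 165 227] [ 92 129 182]
146 [104 146 205] [ 92 128 179]
147 [104 143 197] [ 99 134 180]
148 [110 146 184] [131 172 210]
149 [119 154 185] [160 208 232]
150 [122 158 186] [166 215 235]
151 [122 157 185] [167 216 236]
152 [123 159 187] [168 216 237]
153 [122 158 186] [168 215 236]
154 [113 147 177] [154 199 227]
155 [ 87 116 152] [112 145 178]
156 [ 74 101 138] [ 96 124 156]
157 [ 73  99 136] [ 95 125 157]
158 [ 73 101 137] [ 97 127 160]
159 [ 75 101 140] [ 98 127 162]
160 [ 74 103
[... 2757 characters left out ...]
, 167), (236, 142), (237, 120), (238, 158), (239, 170), (240, 149), (241, 141), (242, 139), (243, 139), (244, 141), (245, 140), (246, 144), (247, 170), (248, 174), (249, 179), (250, 190), (251, 187), (252, 188), (253, 183), (254, 182), (255, 180), (256, 181), (257, 181), (258, 182), (259, 181), (260, 181), (261, 178), (262, 137), (263, 104), (264, 113), (265, 123), (266, 120), (267, 110), (268, 109), (269, 110), (270, 110), (271, 112), (272, 128), (273, 130), (274, 118), (275, 128), (276, 136), (277, 137), (278, 137), (279, 139), (280, 138), (281, 138), (282, 136), (283, 135), (284, 137), (285, 136), (286, 136), (287, 137), (288, 151), (289, 146), (290, 102), (291, 78), (292, 74), (293, 72)]
```

{"method": "drive_tool", "body": {"rows": [[[0.007,-0.004,0.0,0,0,0,0],[0,0,0.03,0,0,0,0],[0,0,0.02,0,0,0,0],[0,0,0.02,0,0,0,0],[0,0,0,0,0,0,0]]]}}

```text
t: 9.6
eef_pos: [617.2, -136.5, 94.5]
tcp_rot: [-3.141, 0.001, -0.064]
ft_force: [0.5, 1.4, -0.3]
opening: 0.188
grip_force: 30.0
```

{"method": "drive_tool", "body": {"rows": [[[0,0,0.02,0,0,0,0],[0,0,0.02,0,0,0,0],[0,0,0.02,0,0,0,0],[0,0,0,0,0,0,0]]]}}

```text
t: 10.1
eef_pos: [617.2, -136.4, 79.6]
tcp_rot: [-3.141, 0.001, -0.064]
ft_force: [-0.1, 0.5, -1.2]
opening: 0.189
grip_force: 30.0
```

{"method": "drive_tool", "body": {"rows": [[[0,0,0.02,0,0,0,0],[0,0,0.016,0,0,0,0],[0,0,0.006,0,0,0,0],[0,0,0.004,0,0,0,0],[0,0,0,0,0,0,0]]]}}

```text
t: 10.72
eef_pos: [617.4, -136.5, 68.6]
tcp_rot: [3.142, -0.0, -0.064]
ft_force: [0.2, -0.1, -0.8]
opening: 0.186
grip_force: 30.0
```

{"method": "drive_tool", "body": {"rows": [[[0,0,0.004,0,0,0,0],[0,0,0.003,0,0,0,0],[0,0,0,0,0,0,0]]]}}

```text
t: 11.1
eef_pos: [617.5, -136.5, 67.6]
tcp_rot: [3.141, -0.001, -0.064]
ft_force: [-2.2, 0.9, 4.9]
opening: 0.187
grip_force: 30.0
```

{"method": "drive_tool", "body": {"rows": [[[0,0,0,0,0,0,0.4],[0,0,0,0,0,0,0.4],[0,0,0,0,0,0,0.4],[0,0,0,0,0,0,0.4]]]}}

```text
t: 11.6
eef_pos: [617.4, -136.5, 66.8]
tcp_rot: [3.142, 0.0, -0.064]
ft_force: [-0.1, 0.1, 0.5]
opening: 0.401
grip_force: 0.0
```

{"method": "drive_tool", "body": {"rows": [[[0,0,-0.04,0,0,0,0.4],[0,0,-0.2,0,0,0,0.5],[0,0,-0.2,0,0,0,0.9],[-0.2,0,0,0,0,0,1],[0,0,0,0,0,0,1]]]}}

```text
t: 12.22
eef_pos: [565.2, -132.9, 178.2]
tcp_rot: [3.142, 0.0, -0.064]
ft_force: [0.1, 0.4, 0.1]
opening: 0.759
grip_force: 0.0
```

```bash
python3 look.py n
python3 - <<'E'
from h import *
t=env.read_camera("top")
for n in ["panel","pad_face","trigger_face","handle_face","slot"]:
    for r in env.place_of(n,t)[:3]: print("top",n,round(r["score"],2),w(t,r["at"]).round(1))
t=env.read_camera("scene")
for n in ["trigger_face","handle_face"]:
    for r in env.place_of(n,t)[:3]: print("scene",n,round(r["score"],2),w(t,r["at"]).round(1))
E
```

```text
12.28 [ 567.  -133.3  178.1] [ 3.1413e+00 -1.0000e-03 -6.4300e-02] 0.7996395366038811
slot 0.77 [ 616.5 -138.3   12.3] [253 138]
trigger_face 0.71 [514.5 -19.1  35.8] [152 240]
handle_face 0.8 [515.6  23.3  37.5] [113 242]
jig 0.84 [ 618.8 -135.5    2.4] [250 135]
jig 0.59 [ 616.9 -104.3   28.2] [220 141]
trigger 0.44 [ 680.7 -345.3   -1.7] [446  62]
panel 0.89 [ 496.8 -244.2   -2.5] [344 229]
panel 0.81 [ 619.2 -138.5   11.8] [253 135]
top panel 0.59 [ 4.962e+02 -2.437e+02  3.000e-01]
scene trigger_face 0.83 [509.5 -16.6  38.1]
scene handle_face 0.63 [513.6  26.6  34.7]
scene handle_face 0.27 [ 697.4 -259.4    3.5]
```

{"method": "drive_tool", "body": {"rows": [[[-0.082,-0.19,0,0,0,0,1],[-0.082,-0.19,0,0,0,0,1],[-0.082,-0.19,0,0,0,0,1],[0,0,0,0,0,0,1],[0,0,0,0,0,0,1]]]}}

```text
t: 13.7
eef_pos: [515.7, 12.6, 177.1]
tcp_rot: [3.141, -0.001, -0.063]
ft_force: [0.1, -0.2, 0.4]
opening: 1.0
grip_force: 0.0
```

```bash
python3 look.py o; sed -i 's/if 0//' look.py
```

```text
13.75 [515.8  12.2 177. ] [ 3.1414e+00 -6.0000e-04 -6.4300e-02] 1.0008078705255914
slot 0.96 [ 613.9 -138.4   10.3] [392  83]
pad_face 0.62 [ 617.5 -103.    28.2] [364  79]
trigger_face 0.87 [514.1 -18.3  37.8] [281 190]
handle_face 0.81 [516.2  22.6  38.1] [242 191]
jig 0.55 [ 620.7 -138.3   -0. ] [388  77]
panel 0.75 [ 497.1 -243.1   -1.2] [469 184]
panel 0.63 [ 619.6 -138.2    9. ] [391  77]
```

{"method": "drive_tool", "body": {"rows": [[[0,0,0.2,0,0,0,1],[0,0,0.2,0,0,0,1],[0,0,0.1,0,0,0,1],[0,0,0.06,0,0,0,1],[0,0,0,0,0,0,1]]]}}

```text
t: 14.72
eef_pos: [515.2, 12.7, 36.4]
tcp_rot: [3.142, 0.001, -0.064]
ft_force: [0.6, -0.0, 0.5]
opening: 0.998
grip_force: 0.0
```

```bash
python3 look.py q
```

```text
14.78 [515.5  12.7  37.2] [ 3.1415e+00 -2.0000e-04 -6.4000e-02] 0.9969481722358986
slot 0.92 [ 615.6 -140.4   12.2] [516  54]
pad_face 0.71 [ 619.  -103.1   24.1] [464  48]
pad_face 0.25 [ 618.3 -140.3    2.7] [503  52]
trigger_face 0.88 [516.3 -17.   36.8] [303 250]
handle_face 0.85 [517.7  23.1  35.6] [233 251]
jig 0.81 [ 618.  -139.     2.4] [500  53]
panel 0.59 [ 616.3 -134.7   10.2] [503  54]
```

View pics/q.png

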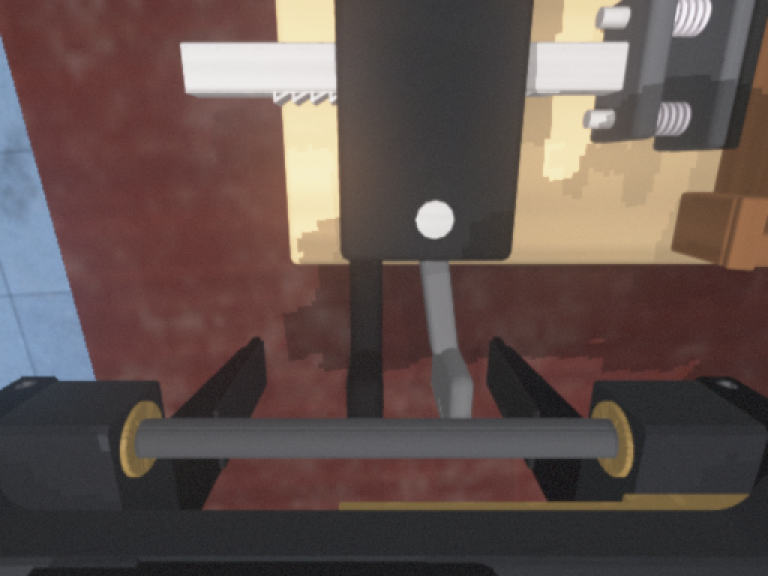

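The view shows the gripper astride the pistol grip at (365,390) and the trigger at (455,390). The bar's tail end is at (182,68) and the pad is at (735,75), near the right border. The bar tail is easy to track numerically, so I'll make the first squeeze now.

{"method": "drive_tool", "body": {"rows": [[[0,0,0,0,0,0,0],[0,0,0,0,0,0,0],[0,0,0,0,0,0,0],[0,0,0,0,0,0,0],[0,0,0,0,0,0,0]]]}}

```text
t: 15.75
eef_pos: [514.3, 12.4, 36.7]
tcp_rot: [3.141, 0.002, -0.064]
ft_force: [-6.4, -7.9, 3.6]
opening: 0.532
grip_force: 4.4
```

{"method": "drive_tool", "body": {"rows": [[[0,0,0,0,0,0,0],[0,0,0,0,0,0,0],[0,0,0,0,0,0,0],[0,0,0,0,0,0,0],[0,0,0,0,0,0,0]]]}}

```text
t: 16.38
eef_pos: [513.8, 11.1, 36.8]
tcp_rot: [3.14, 0.003, -0.065]
ft_force: [-8.9, -20.5, 3.8]
opening: 0.243
grip_force: 30.0
```

```bash
cat > bar.py <<'E'
from h import *
import pickle
def edge(p):
    g=p["color"][43:58].astype(float).mean(2).mean(0); g=cv2.GaussianBlur(g[None],(5,1),0)[0]
    d=np.diff(g)[60:215]; i=int(np.argmax(d))+60
    w_=np.clip(np.diff(g)[i-3:i+4],0,None); return (w_*np.arange(i-3,i+4)).sum()/w_.sum()+.5, d.max()
def bary(p):
    u,m=edge(p); q=ray(p,u,50,37); th=-.0645
    return u,m, -np.sin(th)*(q[0]-617)+np.cos(th)*(q[1]+136.5)
if __name__=="__main__":
    a=bary(pickle.load(open("q.pkl","rb"))); p=env.read_camera("wrist"); b=bary(p); s=env.state()
    print(a,b,"drive",round(a[2]-b[2],2)," t",s["t"],s["opening"],s["grip_force"],s["eef_pos"])
    for n in ["trigger_face","pad_face"]:
        for r in env.place_of(n,p)[:1]: print(n,w(p,r["at"]).round(1))
E
python3 bar.py
```

```text
(np.float64(121.86129363355603), np.float64(43.20972222222221), np.float64(203.96115006958638)) (np.float64(133.26176894322873), np.float64(42.40972222222226), np.float64(196.81972832805684)) drive 7.14  t 16.425 0.24408637814353487 30.036650374531746 [513.83026349  11.14612681  36.74317951]
trigger_face [515.7   4.6  40.2]
pad_face [ 616.  -111.1   29.6]
```

{"method": "drive_tool", "body": {"rows": [[[0,0,0,0,0,0,0.76],[0,0,0,0,0,0,0.76],[0,0,0,0,0,0,0.76],[0,0.006,0,0,0,0,0.76],[0,0,0,0,0,0,0.76]]]}}

```text
t: 17.15
eef_pos: [515.5, 11.4, 36.9]
tcp_rot: [3.142, -0.001, -0.064]
ft_force: [0.9, 0.3, 0.1]
opening: 0.708
grip_force: 0.0
```

{"method": "drive_tool", "body": {"rows": [[[0,0,0,0,0,0,0.76],[0,0,0,0,0,0,0],[0,0,0,0,0,0,0],[0,0,0,0,0,0,0],[0,0,0,0,0,0,0]]]}}

```text
t: 17.77
eef_pos: [514.0, 10.9, 36.8]
tcp_rot: [3.141, 0.003, -0.064]
ft_force: [-7.1, -8.6, 3.8]
opening: 0.394
grip_force: 4.5
```

{"method": "drive_tool", "body": {"rows": [[[0,0,0,0,0,0,0],[0,0,0,0,0,0,0],[0,0,0,0,0,0,0]]]}}

```text
t: 18.15
eef_pos: [514.0, 10.9, 36.8]
tcp_rot: [3.141, 0.003, -0.065]
ft_force: [-7.4, -7.0, 2.9]
opening: 0.245
grip_force: 30.0
```

```bash
python3 bar.py
```

```text
(np.float64(121.86129363355603), np.float64(43.20972222222221), np.float64(203.96115006958638)) (np.float64(145.31703954664306), np.float64(41.416666666666686), np.float64(190.9169820261195)) drive 13.04  t 18.2 0.24413024731835348 29.957180097699165 [513.9534028   10.90439249  36.75137203]
trigger_face [5.166e+02 5.000e-01 3.830e+01]
pad_face [ 615.9 -118.    28.8]
```

{"method": "drive_tool", "body": {"rows": [[[0,0,0,0,0,0,0.76],[0,0,0,0,0,0,0.76],[0,0,0,0,0,0,0.76],[0,0,0,0,0,0,0.76],[0,0,0,0,0,0,0.76]]]}}

```text
t: 18.92
eef_pos: [515.4, 11.4, 36.9]
tcp_rot: [3.142, -0.001, -0.064]
ft_force: [-0.4, -1.1, -0.0]
opening: 0.716
grip_force: 0.0
```

{"method": "drive_tool", "body": {"rows": [[[0,0,0,0,0,0,0.76],[0,0,0,0,0,0,0],[0,0,0,0,0,0,0],[0,0,0,0,0,0,0],[0,0,0,0,0,0,0]]]}}

```text
t: 19.55
eef_pos: [514.0, 10.9, 36.8]
tcp_rot: [3.141, 0.003, -0.064]
ft_force: [-7.2, -7.9, 3.6]
opening: 0.399
grip_force: 4.5
```

{"method": "drive_tool", "body": {"rows": [[[0,0,0,0,0,0,0],[0,0,0,0,0,0,0],[0,0,0,0,0,0,0]]]}}

```text
t: 19.92
eef_pos: [513.9, 10.9, 36.8]
tcp_rot: [3.141, 0.003, -0.064]
ft_force: [-6.5, -6.1, 3.6]
opening: 0.244
grip_force: 30.0
```

```bash
python3 bar.py
python3 - <<'E'
from h import *
for n in ["top","scene"]:
    p=env.read_camera(n)
    for r in env.place_of("pad_face",p)[:1]: print(n,r["score"],w(p,r["at"]).round(1))
E
```

```text
(np.float64(121.86129363355603), np.float64(43.20972222222221), np.float64(203.96115006958638)) (np.float64(157.8895564934476), np.float64(41.14027777777777), np.float64(184.9550936201388)) drive 19.01  t 19.975 0.24599918742058188 29.973160810768604 [513.95563231  10.88889633  36.75803617]
trigger_face [515.3   2.4  37.1]
top 0.7 [ 618.6 -127.8   29.8]
```

{"method": "drive_tool", "body": {"rows": [[[0,0,0,0,0,0,0.76],[0,0,0,0,0,0,0.76],[0,0,0,0,0,0,0.76],[0,0,0,0,0,0,0.76],[0,0,0,0,0,0,0.76]]]}}

```text
t: 20.9
eef_pos: [515.4, 11.4, 36.9]
tcp_rot: [3.142, -0.001, -0.064]
ft_force: [0.4, 0.8, -0.6]
opening: 0.711
grip_force: 0.0
```

{"method": "drive_tool", "body": {"rows": [[[0,0,0,0,0,0,0.76],[0,0,0,0,0,0,0],[0,0,0,0,0,0,0],[0,0,0,0,0,0,0],[0,0,0,0,0,0,0]]]}}

```text
t: 21.52
eef_pos: [514.0, 10.9, 36.8]
tcp_rot: [3.141, 0.003, -0.064]
ft_force: [-7.3, -7.9, 4.1]
opening: 0.397
grip_force: 4.7
```

{"method": "drive_tool", "body": {"rows": [[[0,0,0,0,0,0,0]]]}}

```text
t: 21.65
eef_pos: [513.9, 10.8, 36.8]
tcp_rot: [3.141, 0.003, -0.064]
ft_force: [-5.5, -7.9, 2.7]
opening: 0.294
grip_force: 4.7
```

{"method": "drive_tool", "body": {"rows": [[[0,0,0,0,0,0,0],[0,0,0,0,0,0,0]]]}}

```text
t: 21.9
eef_pos: [513.9, 10.9, 36.7]
tcp_rot: [3.141, 0.003, -0.064]
ft_force: [-6.0, -7.6, 3.9]
opening: 0.247
grip_force: 30.0
```

```bash
python3 bar.py
python3 - <<'E'
from h import *
for n in ["top","scene"]:
    p=env.read_camera(n)
    for k in ["pad_face","panel"]:
        for r in env.place_of(k,p)[:2]: print(n,k,r["score"],w(p,r["at"]).round(1))
E
```

```text
(np.float64(121.86129363355603), np.float64(43.20972222222221), np.float64(203.96115006958638)) (np.float64(170.25343424190464), np.float64(44.26805555555555), np.float64(179.08674234461816)) drive 24.87  t 21.95 0.2467530743918033 29.969595037400723 [513.93353903  10.88011096  36.7564972 ]
trigger_face [ 5.147e+02 -4.000e-01  3.910e+01]
pad_face [516.1   2.4  38.4]
top pad_face 0.56 [ 617.6 -133.6   31.2]
top panel 0.92 [ 616.8 -138.1   10.2]
top panel 0.74 [ 495.8 -243.     0.7]
scene pad_face 0.16 [512.5   2.   39.6]
scene panel 0.45 [ 4.921e+02 -2.419e+02  2.000e-01]
```

{"method": "drive_tool", "body": {"rows": [[[0,0,0,0,0,0,1],[0,0,0,0,0,0,1],[0,0,0,0,0,0,1],[0,0,0,0,0,0,1],[0,0,0,0,0,0,1]]]}}

```text
t: 22.98
eef_pos: [515.4, 11.4, 36.9]
tcp_rot: [3.142, -0.001, -0.064]
ft_force: [-0.2, 0.9, -0.8]
opening: 0.717
grip_force: 0.0
```

{"method": "drive_tool", "body": {"rows": [[[0,0,-0.1,0,0,0,1],[0,0,-0.2,0,0,0,1],[0,0,-0.2,0,0,0,1],[0,0,-0.06,0,0,0,1],[0.082,0.18,0,0,0,0,1]]]}}

```text
t: 23.6
eef_pos: [532.7, -33.5, 178.0]
tcp_rot: [3.142, -0.002, -0.06]
ft_force: [-0.1, 0.3, -0.8]
opening: 0.997
grip_force: 0.0
```

{"method": "drive_tool", "body": {"rows": [[[0.082,0.18,0,0,0,0,1],[0.082,0.18,0,0,0,0,1],[0,0,0,0,0,0,1],[0,0,0,0,0,0,1]]]}}

```text
t: 24.1
eef_pos: [567.3, -126.9, 176.0]
tcp_rot: [-3.141, 0.002, -0.064]
ft_force: [-0.5, 0.9, 0.1]
opening: 0.997
grip_force: 0.0
```

```bash
python3 look.py r
python3 - <<'E'
from h import *
import pickle
th=-.0645
def prof(f,jx,z=45):
    p=pickle.load(open(f,"rb")); g=cv2.GaussianBlur(p["color"],(3,3),0).astype(float)
    out=[]
    for y in np.arange(70,-32,-1.0):
        v=[]
        for x in np.arange(jx-2,jx+2.1,1):
            q=np.array([617+np.cos(th)*x-np.sin(th)*y,-136.5+np.sin(th)*x+np.cos(th)*y,z])
            c=np.linalg.inv(p["pose"])@np.r_[q,1];k=p["camera_matrix"]@np.array([c[0],-c[1],-c[2]]);k=k[:2]/k[2]
            v.append(cv2.getRectSubPix(g[:,:,1].astype(np.float32),(1,1),(float(k[0]),float(k[1])))[0,0])
        out.append((int(y),int(np.mean(v))))
    return out
for f in ["n.pkl","r.pkl"]:
    for jx in (0,20): print(f,jx,prof(f,jx))
E
```

```text
24.15 [ 567.4 -126.5  176.3] [-3.1412e+00  1.3000e-03 -6.3500e-02] 0.9987115098867344
slot 0.66 [ 618.4 -139.3   11.8] [260 138]
pad_face 0.75 [ 616.5 -128.    23.5] [249 141]
trigger_face 0.63 [514.3 -19.   36.2] [157 242]
trigger_face 0.22 [ 366.7 -173.    -1.5] [294 322]
handle_face 0.72 [516.5  25.5  34.7] [117 242]
jig 0.93 [ 617.3 -138.4    1.9] [259 138]
panel 0.95 [ 621.6 -141.9   13.4] [262 135]
panel 0.7 [ 496.1 -245.2   -3.1] [350 231]
n.pkl 0 [(70, 240), (69, 240), (68, 240), (67, 240), (66, 239), (65, 229), (64, 199), (63, 167), (62, 151), (61, 147), (60, 146), (59, 143), (58, 134), (57, 121), (56, 108), (55, 101), (54, 101), (53, 104), (52, 126), (51, 162), (50, 183), (49, 187), (48, 187), (47, 189), (46, 190), (45, 190), (44, 189), (43, 187), (42, 182), (41, 171), (40, 157), (39, 150), (38, 148), (37, 145), (36, 134), (35, 118), (34, 105), (33, 99), (32, 96), (31, 93), (30, 90), (29, 97), (28, 123), (27, 160), (26, 184), (25, 190), (24, 191), (23, 191), (22, 191), (21, 190), (20, 190), (19, 189), (18, 186), (17, 182), (16, 178), (15, 177), (14, 176), (13, 176), (12, 17
[... 3207 characters left out ...]
(31, 138), (30, 154), (29, 171), (28, 181), (27, 185), (26, 188), (25, 188), (24, 187), (23, 187), (22, 186), (21, 188), (20, 188), (19, 188), (18, 176), (17, 154), (16, 142), (15, 139), (14, 135), (13, 125), (12, 109), (11, 96), (10, 90), (9, 92), (8, 107), (7, 135), (6, 158), (5, 164), (4, 164), (3, 162), (2, 161), (1, 161), (0, 162), (-1, 161), (-2, 174), (-3, 202), (-4, 218), (-5, 218), (-6, 212), (-7, 209), (-8, 209), (-9, 205), (-10, 196), (-11, 179), (-12, 153), (-13, 125), (-14, 110), (-15, 107), (-16, 110), (-17, 118), (-18, 122), (-19, 124), (-20, 129), (-21, 131), (-22, 131), (-23, 131), (-24, 131), (-25, 131), (-26, 131), (-27, 131), (-28, 137), (-29, 145), (-30, 132), (-31, 97)]
```

{"method": "drive_tool", "body": {"rows": [[[-0.081,-0.179,0,0,0,0,1],[-0.081,-0.179,0,0,0,0,1],[-0.081,-0.179,0,0,0,0,1],[0,0,0,0,0,0,1],[0,0,0.1,0,0,0,1]]]}}

```text
t: 25.12
eef_pos: [517.0, 10.6, 153.1]
tcp_rot: [3.141, -0.004, -0.063]
ft_force: [1.2, 0.3, -0.5]
opening: 1.002
grip_force: 0.0
```

{"method": "drive_tool", "body": {"rows": [[[0,0,0.2,0,0,0,1],[0,0,0.16,0,0,0,1],[0,0,0.08,0,0,0,1],[0,0,0,0,0,0,0.76],[0,0,0,0,0,0,0.76]]]}}

```text
t: 25.75
eef_pos: [516.4, 10.2, 42.6]
tcp_rot: [3.141, -0.001, -0.064]
ft_force: [0.2, 0.2, 0.5]
opening: 0.842
grip_force: 0.0
```

{"method": "drive_tool", "body": {"rows": [[[-0.004,-0.005,0.022,0,0,0,0.76],[0,0,0,0,0,0,0.76],[0,0,0,0,0,0,0.76]]]}}

```text
t: 26.12
eef_pos: [515.0, 11.9, 36.7]
tcp_rot: [3.141, -0.001, -0.064]
ft_force: [0.2, 0.0, -0.5]
opening: 0.759
grip_force: 0.0
```

```bash
python3 bar.py
```

```text
(np.float64(121.86129363355603), np.float64(43.20972222222221), np.float64(203.96115006958638)) (np.float64(172.8076301341508), np.float64(43.622222222222234), np.float64(179.08600417621)) drive 24.88  t 26.175 0.7577427455195422 0.0 [515.04346143  11.87365146  36.63921261]
```

The bar held at 24.9 mm. One more full squeeze should take the pad to about 7.7 mm.

{"method": "drive_tool", "body": {"rows": [[[0,0.002,0,0,0,0,0],[0,0,0,0,0,0,0],[0,0,0,0,0,0,0],[0,0,0,0,0,0,0]]]}}

```text
t: 26.78
eef_pos: [513.7, 10.8, 36.3]
tcp_rot: [3.141, 0.003, -0.064]
ft_force: [-8.2, -10.2, 4.3]
opening: 0.397
grip_force: 5.4
```

{"method": "drive_tool", "body": {"rows": [[[0,0,0,0,0,0,0],[0,0,0,0,0,0,0],[0,0,0,0,0,0,0],[0,0,0,0,0,0,0]]]}}

```text
t: 27.28
eef_pos: [513.7, 10.9, 36.3]
tcp_rot: [3.141, 0.003, -0.064]
ft_force: [-5.6, -6.8, 3.4]
opening: 0.246
grip_force: 29.9
```

```bash
python3 bar.py
python3 - <<'E'
from h import *
p=env.read_camera("top")
for k in ["panel","spool","cone","glue","rolled_tape","slot"]:
    for r in env.place_of(k,p)[:2]: print(k,round(r["score"],2),w(p,r["at"]).round(1))
E
```

```text
(np.float64(121.86129363355603), np.float64(43.20972222222221), np.float64(203.96115006958638)) (np.float64(181.9151605562579), np.float64(39.35833333333335), np.float64(173.46951939884588)) drive 30.49  t 27.325 0.24841396069960633 29.930483400821686 [513.67719766  10.88749452  36.26560964]
trigger_face [514.3   1.   39.2]
panel 0.73 [ 617.1 -134.6    8. ]
panel 0.68 [ 495.  -241.8    2.4]
spool 0.47 [ 361.7 -174.3   -1.3]
cone 0.77 [ 697.2 -256.3   -0.9]
glue 0.77 [ 685.1 -342.6   -1.4]
rolled_tape 0.66 [ 378.1 -275.4   -2. ]
slot 0.59 [ 616.8 -140.3   12.1]
```

```bash
python3 -c "
from cell import env
print(env.job_done())"
```

```text
the job is handed in; nothing more can be done
None
```

I handed the job in at about 27 s: the panel is seated in the slot and released, and after five full squeezes the trigger is still held squeezed, with the spring pad pushed in an estimated 7–8 mm of its 16 mm and the bystanders still in place; the system gave no verdict.

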